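Build up a chain idler and hold it in its bracket for the bolt

TASK

Put the cargo bike's chain idler together in the pocket of the aluminium assembly block: set the grooved roller down in the pocket, stand the steel sleeve in the roller's bore, and lower the dust cap over the sleeve until it sits flat on the roller. Then take the finished idler by its roller, carry it level so that nothing slides off, pass it through the mouth of the bracket clamped in the vise and finish while holding it there, level between the two ears without leaning on either and with its bore in line with their bolt holes, so that I can push the bolt through: do not let go. Leave everything else lying on the bench where it is.

Things in the scene. Friction and masses are not known exactly. Their poses are not given: they have to be found in the camera images.
- roller: grooved idler roller, grey plastic, loose, lying flat, bore up: 56 mm across (51 at the bevelled underside), 16 mm high, about 0.09 kg. A chain groove 50 mm across runs round it from 4 to 9 mm above the underside; the rim above it (9 to 16 mm, 56 mm across) is the place to grip. Blind bore in its top, 31 mm across, floor 3 mm above the underside. Origin: centre of the underside, z up
- sleeve: plain steel spacer sleeve standing upright, loose: 28 mm outside diameter, 21 mm high (the tallest ring on the bench), both ends alike and bevelled to 24 mm, 0.075 kg. Standing in the roller's bore it sticks out 8 mm above the roller. Origin: centre of the underside, z up
- cap: round aluminium dust cap, loose, open side down: 44 mm across, 12 mm high, 0.04 kg, small bolt hole in its top. The recess in its underside, 31 mm across and 9 mm deep, goes over the 8 mm of sleeve that stick out of the roller; the cap then sits flat on the roller's top and the finished idler is 28 mm high. Origin: centre of the underside, z up
- block: aluminium assembly block, fixed to the bench, 90 x 90 x 25 mm, with a round pocket in the middle of its top. Origin: centre of its underside, z up
- pocket (a point): centre of the floor of the block's pocket: 60 mm across, 5 mm deep; the floor is 20 mm above the bench. A seated roller has its origin here and stands 11 mm out of the block
- vise: grey bench vise, 100 mm jaws, fixed to the bench, holding the idler bracket. Origin: on the bench under the middle of the jaws; x points level from the bracket's open mouth to its back (the way the idler goes in), z up. Jaw tops 110 mm above the bench; the screw and its slanting T-bar stand out in front below the mouth, up to 160 mm from the origin and no higher than the jaws
- bracket: idler bracket of bright steel, fast in the vise, origin and axes as vise: two level ears 34 mm wide and 5 mm thick, open in front and at both sides, with bolt holes 10 mm across. Clear height between them 30 mm, 2 mm more than the finished idler. A back plate 46 mm wide joins them; it and the upper ear end 170 mm above the bench, the upper lip 174 mm
- bolt_axis (a point): point on the upright axis of the bolt holes, on the upper face of the lower ear, 135 mm above the bench; axes as vise. The ears reach 20 mm in front of it (-x), then turn outwards in a lip of about 8 mm; the back plate is 40 mm behind it. With the idler in place, the roller's origin is 1 mm above this point
- sprocket: bystander: toothed steel sprocket lying flat, 66 mm across, 4 mm thick
- headset_spacer: bystander: thin black ring lying flat, 36 mm across, 10 mm high
- pedal: bystander: black bicycle pedal, 92 x 106 mm with its axle stub, 24 mm high
- screwdriver: bystander: screwdriver with a black handle, 190 mm long, lying along its x
- wrench: bystander: flat steel wrench, 170 mm long, lying along its x
- grease_jar: bystander: white jar, 60 mm across, 55 mm high
- oil_bottle: bystander: slim clear bottle, 38 mm across, 115 mm high, standing
Not all that is in view belongs to the job. Leave any purple or yellow look-alike of the cap alone.

How it is judged:
On the way, in this order (a step that is already met when the one before it is completed fails the run):
1. the roller sits flat on the floor of the block's pocket (horizontal distance between roller and pocket below 0.004 m and z of roller in the frame of pocket below 0.002 m and angle between roller's own z axis and vertical below 0.06 rad), for 0.2 s.
2. the sleeve stands on the floor of the bore of the roller, which is still in the pocket (horizontal distance between roller and pocket below 0.004 m and z of roller in the frame of pocket below 0.002 m and horizontal distance between sleeve and roller below 0.004 m and z of sleeve in the frame of roller below 0.005 m and angle between sleeve's own z axis and vertical below 0.15 rad), for 0.2 s.
3. the cap sits flat on the roller, over the sleeve, with the roller still in the pocket (horizontal distance between roller and pocket below 0.004 m and z of roller in the frame of pocket below 0.002 m and z of sleeve in the frame of roller below 0.005 m and horizontal distance between cap and roller below 0.006 m and z of cap in the frame of roller between 0.014 and 0.018 m and angle between cap's own z axis and vertical below 0.06 rad), for 0.2 s.
At the end, for the whole second after the job is handed in: Fingers grip the roller (over 3 N) between the ears, its axis within 4 mm of the bolt holes' axis, tilt under 3.4 degrees, at rest; roller and cap press on the bracket with under 1.2 N; sleeve still down in the bore (within 2 mm), cap flat on the roller (2 mm in height, 6 mm sideways) (horizontal distance between roller and bolt_axis below 0.004 m and z of roller in the frame of bolt_axis between -0.002 and 0.004 m and angle between roller's own z axis and vertical below 0.06 rad and horizontal distance between sleeve and roller below 0.004 m and z of sleeve in the frame of roller below 0.005 m and horizontal distance between cap and roller below 0.006 m and z of cap in the frame of roller below 0.018 m and contact force between the fingers and roller above 3 N and contact force between each of roller, cap and vise below 1.2 N and linear speed of roller below 0.02 m/s); the arm keeps its last pose, push and grip.
It fails at once if a bystander is moved more than 25 mm (distance of any of sprocket, headset_spacer, pedal, screwdriver, wrench, grease_jar, oil_bottle from where it was at the start of the episode above 0.025 m).
It fails at once if the roller is tipped by more than 20 degrees (angle between roller's own z axis and vertical above 0.35 rad).
It also fails if it takes over 72 s, if anything falls off the work surface, if the arm or the gripper's body presses on something with over 40 N, if the wrist force passes 120 N, or if a joint passes its speed limit or range.

ROBOT

A 6-joint arm with a two-finger parallel gripper is mounted at the origin on the work surface. World frame = base frame: x ahead of the robot, y to its left, z up, the work surface at z = 0. Lengths are in m, angles in rad, forces in N, time in s.
With the tool pointing down it reaches from about 0.325 to 0.925 m from the base axis. Payload 3.1 kg.
Tool frame: the origin (TCP) lies midway between the tips of the shut fingers; the grasp point (between the pads) lies 19 mm behind it (bot.pinch_z is the distance from the TCP to the grasp point, in m); z points along the fingers, y is the line along which they close (so a half turn about z gives the same grasp; the last joint's range is limited). The gripper opens to 85 mm and grips with 20 to 120 N. Pads are 22 mm wide; open, the fingers measure 114 mm over their backs; the gripper's body (76 mm by 85 mm) begins 54 mm behind the grasp point. The pads swing forward as they close: fully open they stand 13 mm farther back than shut.
Start: joints at [0.992, 0.217, 1.613, -0, 1.311, -0.112], TCP at [0.281, 0.558, 0.231] pointing down, gripper open.
Joint ranges: [-2.75, 2.75], [-0.78, 2.1], [0.31, 2.55], [-1.13, 4.27], [0.13, 2.63], [-2.58, 2.58]. Speed limits (rad/s): [2.79, 2.79, 3.14, 3.14, 3.14, 3.14].

INTERFACE

Orientations are given as a 3x3 rotation matrix whose columns are the frame's x, y, z axes.
In Python, from cell import bot, cams, job_done, nets gives the robot as it stands.
- The arm moves only by the tool arm_command, never from a script. Its argument "targets" is a list of rows, each a list of 5 numbers: the shift along the tool's x, y, z in cm, then the turn about the tool's z in degrees, then the opening, from -1 (shut) to 1 (fully open), so that 0 is half open. In form: [[dx, dy, dz, roll, claw], ...]. A call has 1 to 12 rows; each row is the pose to reach, as a shift and turn from the pose commanded when the call began, along the tool's axes at that moment; what a row does not reach only later rows make up. A row lasts 1/8 s, in which the tool goes at most 62.5 mm and 10.7 degrees, less where a joint would pass 70% of its speed; a pose out of reach is approached as far as the arm can. A call with a gripper value outside its range is refused whole. The fingers move at their own pace and stop on an object; the grip force is fixed at half the most. Time passes only in rows, so rows that repeat a pose let the fingers close. It gives the time, the measured TCP pose, the force, the opening and the grip force at its end, in the units of the state.
- bot.observe(): the state, without advancing time (a new reading comes with each control period).
- cams.get_image(name): name is "scene" or "top" or "wrist"; returns a dict with "pixels" (420x560x3 uint8, blue, green, red), "intrinsics" (3x3 intrinsics, pixels), "rvec" (rotation vector, rad) and "tvec" (3), from world to camera coordinates, as OpenCV has them. Camera axes: x right, y down, z forward; pixel columns grow to the right and rows downward; lengths in m; the calibration is good to about 2 mm. A picture is of the moment at which its call begins. There is no depth.
- job_done(): hands the job in; it is judged then, once.
Trained networks look in a picture, given as the dict that the camera call returned (one of the last four; its "shot" number tells which), for a name from the list of things; names that differ only in an ending like _2 or _b are one class to them, and where a whole thing is asked for, a point or a joint stands for the part that bears it (a point fixed in the world has none). Each returns a list of dicts, best first, with "confidence" (0 to 1); they miss things now and then, are a little off and sometimes report something else, mostly with a low value. They report only what shows in the picture. A call takes as long as a camera call. They do not tell look-alikes from the thing itself.
- nets.look_for(picture, query): "box" ([left, top, right, bottom] in pixels, round what is visible of it).
- nets.outline_of(picture, query): "pixels" (420x560 bool, what is visible of it) and "box" ([left, top, right, bottom] in pixels, round what is visible of it).
The state is a dict: "clock": time; "joint_pos": joint angles; "qd": joint speeds; "joint_torque": joint torques, N m; "ee_pos": TCP position; "eef_rot": TCP orientation; "wrist_force": force on the tool from outside, world axes, zero at the start; "torque": the same for the moment, N m; "finger_gap": finger opening in m; "grasp_force": force on a finger pad.
Only numpy, scipy, OpenCV 4.12 (cv2) and the standard library are available. Lean on these libraries where they do the work, as an engineer would, in place of code of your own. Each camera call takes 0.05 s, during which the arm holds its last target. There are 200 camera calls.

## Working session

There is one attempt and no reset: what is moved stays moved. The work goes in short steps, Python scripts to look and compute and a tool call to move; the robot and the scene stay as the last step left them, time stands still between calls to the robot, and variables do not carry over. Pictures are saved under pics/ and viewed, at most 10 in all, crops included, and the job is handed in when it is done.

Besides the shell and the picture viewer there is one more tool, called as name([rows], argument=value, ...), one row to a line, values as JSON. arm_command: Moves the arm, as the interface text tells. Its arguments: {"type":"object","properties":{"targets":{"type":"array"}},"required":["targets"]}

```bash
mkdir -p pics; ls; cat > h.py <<'E'
import numpy as np, cv2
from cell import bot, cams, job_done, nets
def shot(n):
    return cams.get_image(n)
def ray(p,uv):
    R=cv2.Rodrigues(np.array(p['rvec'],float))[0];t=np.array(p['tvec'],float).ravel()
    K=np.array(p['intrinsics'],float)
    d=R.T@np.linalg.solve(K,[uv[0],uv[1],1.]);c=-R.T@t
    return c,d
def at_z(p,uv,z):
    c,d=ray(p,uv);return c+d*(z-c[2])/d[2]
def proj(p,X):
    return cv2.projectPoints(np.atleast_2d(np.array(X,float)),np.array(p['rvec'],float),np.array(p['tvec'],float),np.array(p['intrinsics'],float),None)[0].reshape(-1,2)
def save(p,f): cv2.imwrite('pics/'+f,p['pixels'])
E
python3 - <<'E'
from h import *
for n in ['top','scene']:
    p=shot(n);save(p,n+'0.png')
    print(n,-cv2.Rodrigues(np.array(p['rvec']))[0].T@np.array(p['tvec']).ravel())
    for q in ['roller','sleeve','cap','block','vise','bracket','sprocket','headset_spacer','pedal','screwdriver','wrench','grease_jar','oil_bottle']:
        for d in nets.look_for(p,q)[:4]:
            b=d['box'];print(q,round(d['confidence'],2),np.round(b),np.round(at_z(p,((b[0]+b[2])/2,(b[1]+b[3])/2),0.01),3))
E
```

```text
pics
top [ 0.39486987 -0.05568599  1.17390709]
roller 0.84 [293. 243. 318. 271.] [ 0.469 -0.164  0.01 ]
cap 0.77 [391. 172. 409. 189.] [ 0.656 -0.386  0.01 ]
cap 0.69 [298. 188. 320. 210.] [ 0.605 -0.171  0.01 ]
cap 0.69 [252. 186. 270. 206.] [ 0.609 -0.057  0.01 ]
cap 0.66 [213. 172. 232. 190.] [0.643 0.034 0.01 ]
block 0.56 [226. 217. 266. 258.] [ 0.51  -0.025  0.01 ]
vise 0.69 [ 87. 118. 166. 238.] [0.643 0.258 0.01 ]
bracket 0.79 [101. 152. 129. 198.] [0.649 0.286 0.01 ]
sprocket 0.83 [353. 247. 380. 272.] [ 0.466 -0.305  0.01 ]
sprocket 0.56 [421. 231. 433. 246.] [ 0.519 -0.449  0.01 ]
sprocket 0.55 [ 92. 118. 165. 238.] [0.643 0.252 0.01 ]
headset_spacer 0.44 [348. 132. 371. 156.] [ 0.742 -0.29   0.01 ]
pedal 0.71 [259. 114. 306. 168.] [ 0.744 -0.105  0.01 ]
screwdriver 0.83 [234. 294. 313. 310.] [ 0.365 -0.092  0.01 ]
wrench 0.75 [143. 277. 208. 294.] [0.397 0.131 0.01 ]
grease_jar 0.83 [199. 128. 228. 156.] [0.737 0.059 0.01 ]
grease_jar 0.3 [101. 156. 128. 199.] [0.643 0.286 0.01 ]
oil_bottle 0.54 [348. 132. 368. 157.] [ 0.74  -0.286  0.01 ]
oil_bottle 0.42 [226. 217. 266. 2
[... 433 characters left out ...]
613 -0.056  0.01 ]
cap 0.56 [238. 204. 260. 220.] [ 0.621 -0.16   0.01 ]
block 0.98 [291. 203. 336. 246.] [ 0.512 -0.013  0.01 ]
block 0.54 [359. 216. 404. 261.] [0.401 0.139 0.01 ]
block 0.31 [314. 159. 346. 199.] [ 0.371 -0.096  0.01 ]
vise 0.63 [302. 269. 392. 395.] [0.648 0.255 0.01 ]
bracket 0.83 [346. 285. 372. 324.] [0.578 0.226 0.01 ]
headset_spacer 0.65 [221. 171. 232. 181.] [ 0.597 -0.301  0.01 ]
pedal 0.88 [200. 232. 244. 274.] [ 0.754 -0.105  0.01 ]
screwdriver 0.53 [310. 159. 351. 201.] [ 0.373 -0.092  0.01 ]
wrench 0.85 [358. 216. 405. 258.] [0.397 0.135 0.01 ]
grease_jar 0.83 [255. 280. 276. 303.] [0.733 0.05  0.01 ]
oil_bottle 0.73 [176. 183. 195. 213.] [ 0.732 -0.313  0.01 ]
```

```bash
python3 - <<'E'
import cv2
a=cv2.imread('pics/top0.png')[105:320,70:450]
cv2.imwrite('pics/top0c.png',cv2.resize(a,(800,453),interpolation=cv2.INTER_CUBIC))
a=cv2.imread('pics/scene0.png')[110:410,165:465]
cv2.imwrite('pics/scene0c.png',cv2.resize(a,(600,600),interpolation=cv2.INTER_CUBIC))
E
```

```text
(no output)
```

View pics/top0c.png

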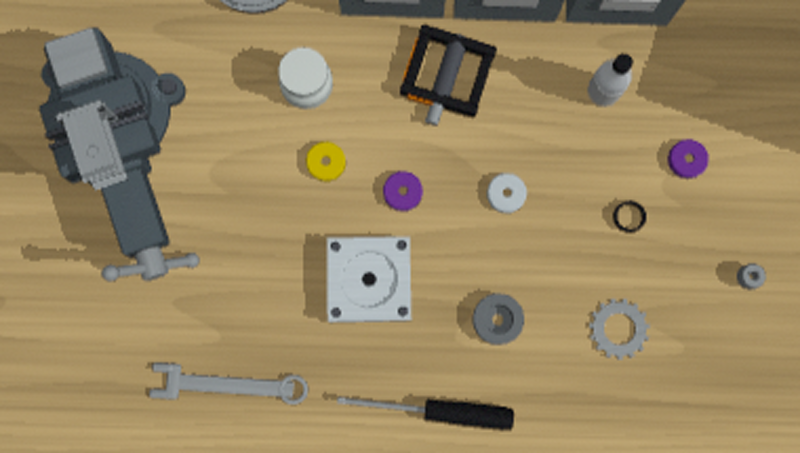

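View pics/scene0c.png

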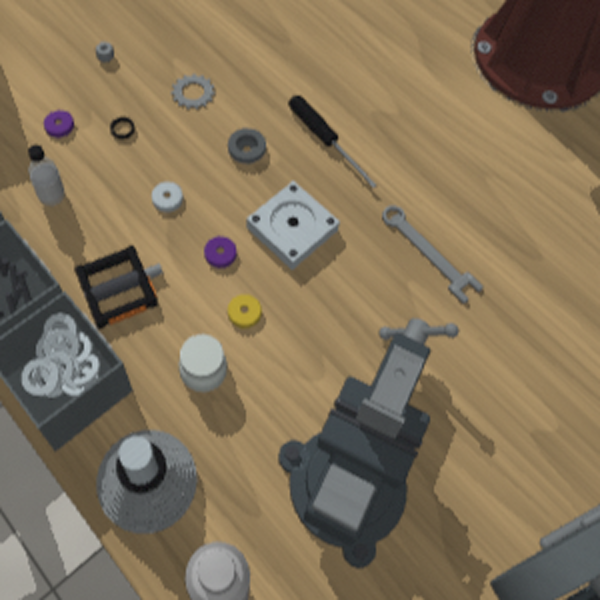

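The top crop shows the roller at (497,319), the sleeve at (751,276), the aluminium cap at (507,193) and the block pocket at (369,279). The bracket hole is near (93,152), with its mouth facing the T-bar at (150,262). The scene view agrees.

```bash
python3 - <<'E'
from h import *
s=bot.observe();print(s['ee_pos'],np.round(s['eef_rot'],3),s['finger_gap'],s['clock'],bot.pinch_z)
p=shot('wrist');R=cv2.Rodrigues(np.array(p['rvec']))[0]
c=-R.T@np.array(p['tvec']).ravel();E=np.array(s['eef_rot'])
print('cam in tool',E.T@(c-np.array(s['ee_pos'])),'cam axes in tool',np.round(E.T@R.T,2).tolist(),p['intrinsics'])
E
cat >> h.py <<'E'
def rel(X,roll_y=None):
    "shift in tool axes (cm) from present TCP to X"
    s=bot.observe();E=np.array(s['eef_rot']);return np.round(E.T@(np.array(X)-np.array(s['ee_pos']))*100,2)
def roll_to(deg):
    "turn (deg) about tool z so that tool y axis points along heading deg (mod 180)"
    E=np.array(bot.observe()['eef_rot']);h=np.degrees(np.arctan2(E[1,1],E[0,1]))
    d=(h-deg+90)%180-90;return round(d,1)   # tool z down: +roll lowers heading
E
python3 -c "
from h import *
print(rel([.469,-.164,.2]),roll_to(90),roll_to(0))"
```

```text
[0.28126683 0.55815475 0.23132371] [[-0.893  0.45   0.   ]
 [ 0.45   0.893  0.   ]
 [-0.     0.    -1.   ]] 0.08507071885760585 1.4 0.0187
cam in tool [ 0.08390352  0.00100029 -0.14295265] cam axes in tool [[0.0, -0.95, -0.32], [1.0, 0.0, 0.0], [-0.0, -0.32, 0.95]] [[347.12381615   0.         285.59931647]
 [  0.         347.12381615 212.13397372]
 [  0.           0.           1.        ]]
[-49.26 -56.04   3.13] -26.7 63.3
```

arm_command([
  [-4.5,-5,0,0,1],
  [-9,-10.5,0,0,1],
  [-13.5,-15.5,0,0,1],
  [-18,-20.5,0.5,0,1],
  [-22.5,-25.5,1,0,1],
  [-27,-30.5,2,0,1],
  [-31.5,-36,3,0,1],
  [-36,-41,4,0,1],
  [-40.5,-46,5,0,1],
  [-45,-51,6,0,1],
  [-49.3,-56,8,0,1],
  [-49.3,-56,8,0,1],
])

```text
clock: 2.95
ee_pos: [0.4694, -0.1636, 0.1521]
eef_rot: [[-0.893, 0.451, 0.002], [0.451, 0.893, -0.0], [-0.002, 0.0, -1.0]]
wrist_force: [1.2, 0.2, 0.7]
finger_gap: 0.0854
grasp_force: 0.0
```

```bash
cat >> h.py <<'E'
def find(p,q,z,zb=None):
    "centre of ellipse fitted to outline at height z (list)"
    out=[]
    for d in nets.outline_of(p,q)[:4]:
        m=np.array(d['pixels'],np.uint8);cs=cv2.findContours(m,0,2)[0]
        c=max(cs,key=cv2.contourArea)
        if len(c)<6: continue
        X=np.array([at_z(p,u[0],z)[:2] for u in c.astype(float)]).astype(np.float32)
        cc,r=cv2.minEnclosingCircle(X);mn,mx=X.min(0),X.max(0)
        out.append((round(d['confidence'],2),np.round(d['box']).astype(int).tolist(),np.round((mn+mx)/2,4).tolist(),np.round(mx-mn,4).tolist()))
    return out
E
python3 - <<'E'
from h import *
s=bot.observe();print(s['ee_pos'],s['clock'],s['wrist_force'])
p=shot('wrist');save(p,'w1.png')
for q,z in [('roller',.016),('block',.025),('cap',.012)]: print(q,find(p,q,z))
E
```

```text
[ 0.46939965 -0.1635562   0.15206357] 2.95 [1.21401854 0.16633543 0.71473132]
roller [(0.88, [252, 170, 320, 233], [0.4715000092983246, -0.16439999639987946], [0.05689999833703041, 0.05620000138878822])]
block [(0.61, [386, 89, 542, 243], [0.5091000199317932, -0.024399999529123306], [0.10029999911785126, 0.0989999994635582])]
cap [(0.73, [319, 304, 364, 348], [0.6098999977111816, -0.17249999940395355], [0.05079999938607216, 0.04410000145435333]), (0.7, [427, 256, 482, 304], [0.608299970626831, -0.0575999990105629], [0.05050000175833702, 0.04540000110864639])]
```

View pics/w1.png

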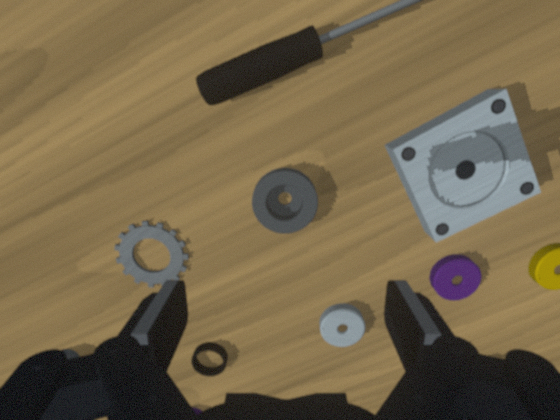

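Wrist view: roller at (285,200), cap at (342,325), block with its four holes centred about (469,169), sprocket at (152,255), spacer at (209,358). The closing line through the roller is clear.

```bash
python3 - <<'E'
from h import *
p=shot('wrist')
u=np.mean([(498,106),(527,188),(442,229),(408,153)],0)
print('block',at_z(p,u,.025))
print(rel([.4715,-.1644,.003]))
E
```

```text
block [ 0.50900239 -0.01958633  0.025     ]
[-0.44 -0.18 14.87]
```

arm_command([
  [-0.4,-0.2,5,0,1],
  [-0.4,-0.2,9,0,1],
  [-0.4,-0.2,12,0,1],
  [-0.4,-0.2,14,0,1],
  [-0.4,-0.2,14.8,0,1],
  [-0.4,-0.2,14.8,0,1],
  [-0.4,-0.2,14.8,0,-0.2],
  [-0.4,-0.2,14.8,0,-0.2],
  [-0.4,-0.2,14.8,0,-0.2],
  [-0.4,-0.2,14.8,0,-0.2],
  [-0.4,-0.2,14.8,0,-0.2],
])

```text
clock: 4.58
ee_pos: [0.4729, -0.1654, 0.0058]
eef_rot: [[-0.893, 0.45, 0.002], [0.45, 0.893, -0.001], [-0.002, 0.0, -1.0]]
wrist_force: [-0.8, 1.1, 6.2]
finger_gap: 0.053
grasp_force: 61.6
```

```bash
python3 - <<'E'
from h import *
s=bot.observe();print(s['ee_pos'],s['clock'],s['wrist_force'],s['finger_gap'],s['grasp_force'])
p=shot('wrist');save(p,'w2.png')
E
```

```text
[ 0.47287184 -0.16538555  0.00582295] 4.575 [-0.77291204  1.09909127  6.22258248] 0.05298500204056204 61.581258843652904
```

View pics/w2.png

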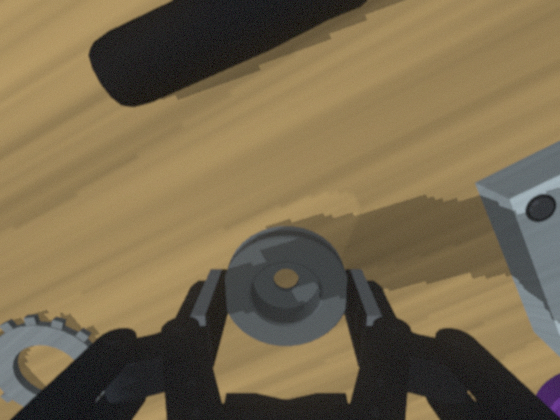

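The roller sits between the pads, centred at (287,285), with its bore level.

arm_command([
  [0,0,-2,0,-0.2],
  [0,0,-5,0,-0.2],
  [0,0,-8,0,-0.2],
  [0,0,-8,0,-0.2],
  [0,0,-8,0,-0.2],
])

```text
clock: 5.25
ee_pos: [0.4709, -0.1646, 0.0833]
eef_rot: [[-0.893, 0.45, -0.001], [0.45, 0.893, 0.0], [0.001, 0.0, -1.0]]
wrist_force: [0.2, 0.3, -1.2]
finger_gap: 0.0525
grasp_force: 63.3
```

```bash
python3 - <<'E'
from h import *
s=bot.observe();print(s['ee_pos'],s['clock'],s['wrist_force'],s['finger_gap'],s['grasp_force'])
p=shot('wrist')
z=s['ee_pos'][2]+.011
E=np.array(s['eef_rot'])
for q in ['roller','block']:print(q,find(p,q,z if q=='roller' else .025))
for q in ['roller']:
  for f in find(p,q,z):print(E.T@(np.r_[f[2],z]-s['ee_pos']))
K=np.array([(0.04,.04),(.04,-.04),(-.04,-.04),(-.04,.04)])
g=p['pixels'];cv2.imwrite('pics/w3.png',g)
E
```

```text
[ 0.47091163 -0.16459168  0.08329226] 5.25 [ 0.20117844  0.33356824 -1.22432599] 0.052454466132109315 63.291942276991904
roller [(0.76, [225, 226, 345, 348], [0.46869999170303345, -0.1624000072479248], [0.05909999832510948, 0.056699998676776886]), (0.42, [70, 252, 165, 334], [0.43720000982284546, -0.22869999706745148], [0.03929999843239784, 0.03999999910593033])]
block [(0.85, [412, 87, 559, 283], [0.5077999830245972, -0.03319999948143959], [0.10199999809265137, 0.08510000258684158])]
[ 0.00297159  0.00096175 -0.01099725]
[ 0.0012508  -0.07242064 -0.01100159]
```

```bash
python3 -c "
from h import *
print(rel([.571,-.051,.13]))"
```

```text
[-3.88 14.65 -4.77]
```

arm_command([
  [-1,3,-4,0,-0.2],
  [-2,7,-4.8,0,-0.2],
  [-3,11,-4.8,0,-0.2],
  [-3.9,14.6,-4.8,0,-0.2],
  [-3.9,14.6,-4.8,0,-0.2],
  [-3.9,14.6,-4.8,0,-0.2],
])

```text
clock: 6.2
ee_pos: [0.571, -0.0521, 0.1308]
eef_rot: [[-0.893, 0.45, -0.002], [0.45, 0.893, 0.0], [0.002, -0.001, -1.0]]
wrist_force: [-0.5, -0.3, -1.2]
finger_gap: 0.0524
grasp_force: 63.4
```

```bash
python3 - <<'E'
from h import *
s=bot.observe();print(s['ee_pos'],s['clock'])
p=shot('wrist');save(p,'w4.png')
z=s['ee_pos'][2]+.011
print(find(p,'roller',z))
for d in nets.outline_of(p,'block')[:1]:
    print(d['confidence'],d['box'])
img=p['pixels'].copy();img=cv2.resize(img,(560,420))
cv2.imwrite('pics/w4c.png',img)
E
```

```text
[ 0.57104784 -0.05206022  0.13075414] 6.2
[(0.78, [227, 226, 346, 345], [0.5684000253677368, -0.05009999871253967], [0.05810000002384186, 0.05570000037550926])]
0.58 [192.9, 24.6, 369.6, 206.5]
```

View pics/w4.png

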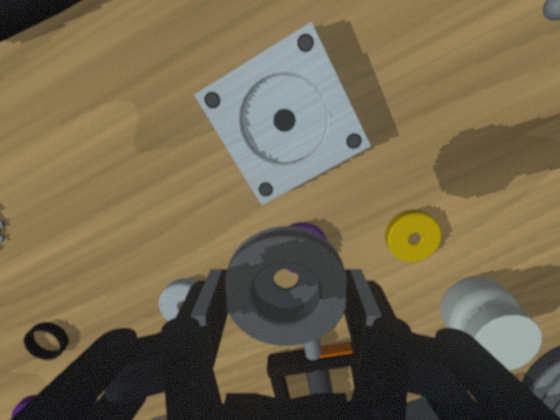

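```bash
python3 - <<'E'
from h import *
s=bot.observe();E=np.array(s['eef_rot']);p=shot('wrist')
P=at_z(p,(284.1,118.4),.025);print(P, at_z(p,(284,120),.020))
c=(E.T@(P-s['ee_pos']))*100;print(c, 'move xy', c[:2]-[.2,.1])
E
```

```text
[ 0.51047739 -0.02215506  0.025     ] [ 0.51169879 -0.02287723  0.02      ]
[6.77865543e+00 5.03126233e-03 1.06417962e+01] move xy [ 6.57865543 -0.09496874]
```

arm_command([
  [3,-0.1,0,0,-0.2],
  [6.6,-0.1,2,0,-0.2],
  [6.6,-0.1,6,0,-0.2],
  [6.6,-0.1,8.5,0,-0.2],
  [6.6,-0.1,9.4,0,-0.2],
  [6.6,-0.1,9.8,0,-0.2],
  [6.6,-0.1,9.8,0,-0.2],
])

```text
clock: 7.28
ee_pos: [0.5135, -0.0236, 0.0347]
eef_rot: [[-0.893, 0.45, 0.002], [0.45, 0.893, -0.0], [-0.001, 0.0, -1.0]]
wrist_force: [-0.0, 0.2, -1.2]
finger_gap: 0.0525
grasp_force: 63.4
```

arm_command([
  [0,0,0.2,0,-0.2],
  [0,0,0.4,0,-0.2],
  [0,0,0.6,0,-0.2],
  [0,0,0.6,0,-0.2],
])

```text
clock: 7.78
ee_pos: [0.5125, -0.0231, 0.0277]
eef_rot: [[-0.893, 0.45, -0.0], [0.45, 0.893, 0.0], [0.0, -0.0, -1.0]]
wrist_force: [0.8, 0.6, -1.4]
finger_gap: 0.0524
grasp_force: 63.4
```

arm_command([
  [0,0,0.1,0,-0.2],
  [0,0,0.2,0,-0.2],
  [0,0,0.2,0,-0.2],
])

```text
clock: 8.15
ee_pos: [0.5127, -0.0232, 0.0259]
eef_rot: [[-0.893, 0.45, -0.0], [0.45, 0.893, 0.0], [0.0, -0.0, -1.0]]
wrist_force: [0.7, 0.3, 0.2]
finger_gap: 0.0524
grasp_force: 63.5
```

arm_command([
  [0,0,0,0,0.6],
  [0,0,0,0,1],
  [0,0,0,0,1],
  [0,0,-1.5,0,1],
  [0,0,-5,0,1],
  [-3,0,-10,0,1],
  [-6,0,-12,0,1],
  [-6,0,-12,0,1],
])

```text
clock: 9.15
ee_pos: [0.5703, -0.0516, 0.1504]
eef_rot: [[-0.893, 0.451, 0.009], [0.451, 0.893, -0.002], [-0.009, 0.002, -1.0]]
wrist_force: [-0.2, -0.2, 0.1]
finger_gap: 0.0851
grasp_force: 0.0
```

```bash
python3 - <<'E'
from h import *
s=bot.observe();print(s['ee_pos'],s['clock'])
p=shot('wrist');save(p,'w5.png')
for q,z in [('roller',.036),('cap',.012)]: print(q,find(p,q,z))
c=p['pixels'];P=proj(p,[[.511,-.022,.03]])[0].astype(int);print(P)
a=c[max(0,P[1]-90):P[1]+90,P[0]-120:P[0]+120];cv2.imwrite('pics/w5c.png',cv2.resize(a,None,fx=3,fy=3,interpolation=cv2.INTER_CUBIC))
print(rel([.522,-.447,.15]))
E
```

```text
[ 0.57025316 -0.05157859  0.15044232] 9.15
roller [(0.82, [246, 78, 322, 160], [0.5127999782562256, -0.02199999988079071], [0.05609999969601631, 0.0560000017285347])]
cap [(0.95, [374, 203, 432, 252], [0.640999972820282, 0.02979999966919422], [0.04830000177025795, 0.04500000178813934]), (0.87, [276, 215, 328, 263], [0.6107000112533569, -0.05590000003576279], [0.047200001776218414, 0.04439999908208847]), (0.65, [170, 266, 214, 314], [0.6118999719619751, -0.1647000014781952], [0.0478999987244606, 0.03830000013113022])]
[283 117]
[-14.09 -37.4   -0.54]
```

View pics/w5c.png

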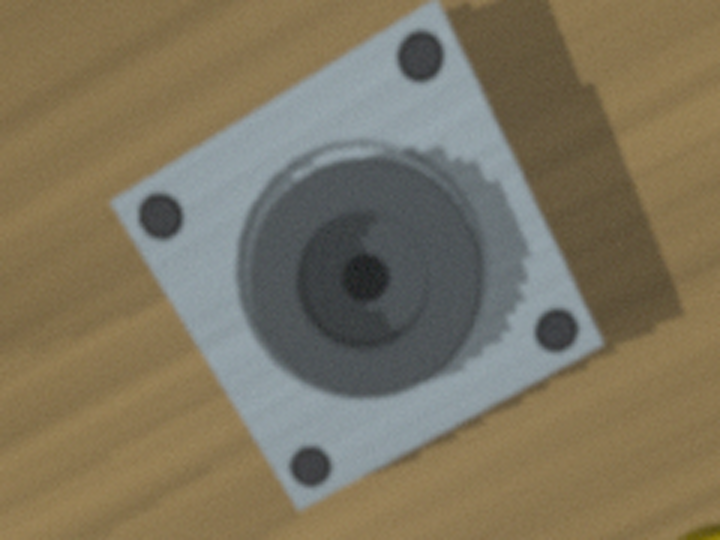

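The roller is seated in the pocket: in the crop its top circle, centred at (366,275), sits inside the pocket rim. Next, the sleeve.

arm_command([
  [-1.5,-4.5,0,0,1],
  [-3,-9,0,0,1],
  [-5,-14,0,0,1],
  [-7,-19,0,0,1],
  [-9,-24,0,0,1],
  [-11,-29,0,0,1],
  [-13,-34,0,0,1],
  [-14,-37.4,0,0,1],
  [-14,-37.4,0,0,1],
  [-14,-37.4,0,0,1],
])

```text
clock: 10.55
ee_pos: [0.522, -0.4452, 0.1441]
eef_rot: [[-0.893, 0.45, -0.002], [0.45, 0.893, 0.003], [0.004, 0.002, -1.0]]
wrist_force: [0.1, -0.2, -0.1]
finger_gap: 0.0855
grasp_force: 0.0
```

```bash
python3 - <<'E'
from h import *
s=bot.observe();print(s['ee_pos'],s['clock'],s['joint_pos'])
p=shot('wrist');save(p,'w6.png')
for q,z in [('sleeve',.021),('headset_spacer',.01),('sprocket',.004)]: print(q,find(p,q,z))
E
```

```text
[ 0.52196289 -0.44517829  0.14406367] 10.55 [-8.08665494e-01  4.23152788e-01  1.52032499e+00  6.71186471e-04
  1.20228743e+00 -1.91304055e+00]
sleeve [(0.63, [271, 187, 305, 225], [0.5241000056266785, -0.4447999894618988], [0.031199999153614044, 0.029500000178813934])]
headset_spacer [(0.93, [442, 181, 483, 223], [0.5888000130653381, -0.3125999867916107], [0.04019999876618385, 0.037700001150369644])]
sprocket [(0.8, [379, 2, 466, 100], [0.4648999869823456, -0.3003999888896942], [0.06700000166893005, 0.06790000200271606])]
```

View pics/w6.png

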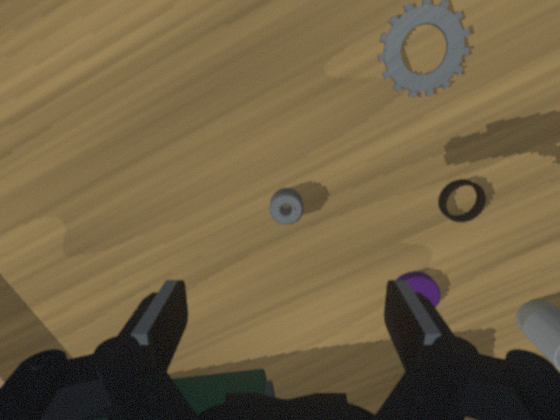

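The sleeve stands at (288,206), almost under the tool, and nothing is near the fingers.

arm_command([
  [-0.15,0,4,0,1],
  [-0.15,0,8,0,1],
  [-0.15,0,11,0,0.6],
  [-0.15,0,13,0,0.3],
  [-0.15,0,13.4,0,0],
  [-0.15,0,13.4,0,0],
  [-0.15,0,13.4,0,0],
])

```text
clock: 11.62
ee_pos: [0.5254, -0.449, 0.0139]
eef_rot: [[-0.893, 0.45, 0.002], [0.45, 0.893, -0.002], [-0.003, -0.001, -1.0]]
wrist_force: [-0.1, 0.0, -0.3]
finger_gap: 0.0426
grasp_force: 0.0
```

```bash
python3 - <<'E'
from h import *
s=bot.observe();print(s['ee_pos'],s['clock'],s['finger_gap'])
p=shot('wrist');save(p,'w7.png')
E=np.array(s['eef_rot'])
for f in find(p,'sleeve',.021): print(f,E.T@(np.r_[f[2],.021]-s['ee_pos'])*100)
E
```

```text
[ 0.52540817 -0.44901985  0.01393001] 11.625 0.042646973646279104
(0.68, [261, 248, 323, 312], [0.5221999883651733, -0.4438000023365021], [0.03290000185370445, 0.02889999933540821]) [ 0.5191189   0.32094443 -0.70904948]
```

arm_command([
  [0.3,0.2,0.3,0,0],
  [0.3,0.2,0.3,0,0],
  [0.3,0.2,0.3,0,-0.5],
  [0.3,0.2,0.3,0,-0.6],
  [0.3,0.2,0.3,0,-0.6],
  [0.3,0.2,0.3,0,-0.6],
])

```text
clock: 12.48
ee_pos: [0.5227, -0.4449, 0.0092]
eef_rot: [[-0.893, 0.45, 0.0], [0.45, 0.893, -0.0], [-0.001, -0.0, -1.0]]
wrist_force: [-0.8, 0.1, 0.8]
finger_gap: 0.0245
grasp_force: 59.2
```

arm_command([
  [0,0,-1,0,-0.6],
  [0,0,-4,0,-0.6],
  [0,0,-8,0,-0.6],
  [0,0,-12,0,-0.6],
  [0,0,-12,0,-0.6],
  [0,0,-12,0,-0.6],
])

```text
clock: 13.22
ee_pos: [0.522, -0.4442, 0.1282]
eef_rot: [[-0.893, 0.45, -0.001], [0.45, 0.893, 0.001], [0.001, 0.0, -1.0]]
wrist_force: [0.2, -0.4, -1.6]
finger_gap: 0.0249
grasp_force: 59.0
```

```bash
python3 - <<'E'
from h import *
s=bot.observe();print(s['ee_pos'],s['clock'],s['finger_gap'])
p=shot('wrist');save(p,'w8.png')
z=s['ee_pos'][2]+.011
E=np.array(s['eef_rot'])
for f in find(p,'sleeve',z): print(f,E.T@(np.r_[f[2],z]-s['ee_pos'])*100)
cv2.imwrite('pics/w8c.png',cv2.resize(p['pixels'][190:400,160:420],None,fx=3,fy=2.8,interpolation=cv2.INTER_CUBIC))
print(rel([.512,-.022,.13]))
E
```

```text
[ 0.52197637 -0.44416709  0.12815879] 13.225 0.024949153664410365
(0.73, [258, 261, 314, 326], [0.5220000147819519, -0.4431000053882599], [0.03370000049471855, 0.029500000178813934]) [ 0.04737517  0.09685055 -1.09989449]
[19.79 37.22 -0.23]
```

View pics/w8c.png

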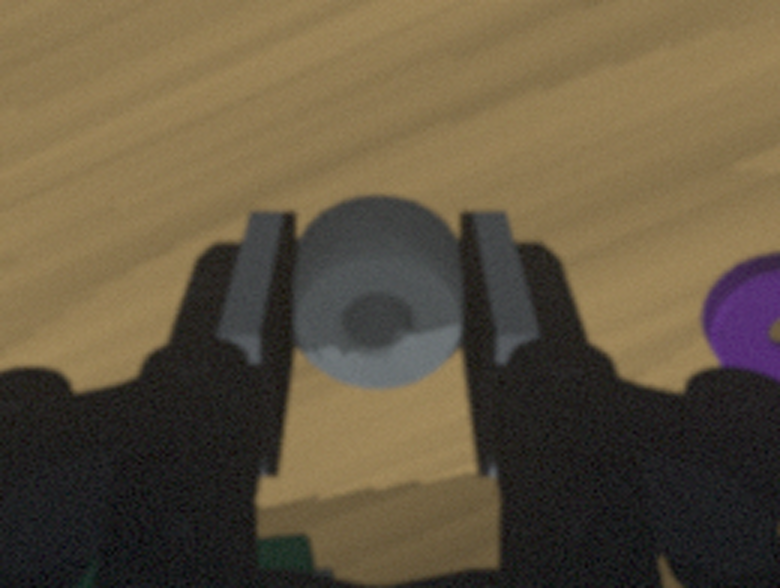

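The sleeve is held upright, its top face centred at about pixel (286,304) in the full image.

```bash
python3 - <<'E'
from h import *
s=bot.observe();E=np.array(s['eef_rot']);p=shot('wrist')
for uv,dz in [((286,304.3),.0118),((286.5,278),.0102)]:
    z=s['ee_pos'][2]+dz
    print(E.T@(at_z(p,uv,z)-s['ee_pos'])*1000)
T=[.5127,-.0232,.13];print(rel(T))
E
```

```text
[ -3.5221929    1.32960401 -11.81329191]
[  8.57660292   1.53010616 -10.16085909]
[19.68 37.14 -0.24]
```

arm_command([
  [2,4,0,0,-0.6],
  [4.5,8.5,0,0,-0.6],
  [7,13,0,0,-0.6],
  [9.5,17.5,0,0,-0.6],
  [12,22,0,0,-0.6],
  [14.5,26.5,0,0,-0.6],
  [17,31,0,0,-0.6],
  [18.7,34.5,0,0,-0.6],
  [20,37.1,0,0,-0.6],
  [20,37.1,2,0,-0.6],
  [20,37.1,5,0,-0.6],
  [20,37.1,7,0,-0.6],
])

```text
clock: 14.88
ee_pos: [0.5089, -0.0228, 0.0563]
eef_rot: [[-0.893, 0.45, -0.004], [0.45, 0.893, 0.001], [0.004, -0.001, -1.0]]
wrist_force: [-0.7, 0.4, -0.7]
finger_gap: 0.0248
grasp_force: 59.1
```

arm_command([
  [0,0,0,0,-0.6],
  [0,0,0,0,-0.6],
])

```text
clock: 15.12
ee_pos: [0.5109, -0.0235, 0.0589]
eef_rot: [[-0.893, 0.45, -0.0], [0.45, 0.893, 0.0], [0.0, -0.0, -1.0]]
wrist_force: [0.0, 0.2, -0.2]
finger_gap: 0.0252
grasp_force: 59.1
```

```bash
python3 - <<'E'
from h import *
s=bot.observe();print(s['ee_pos'],s['clock'],s['finger_gap'],np.round(rel([.5096,-.0216,.058]),2))
p=shot('wrist');save(p,'w9.png')
cv2.imwrite('pics/w9c.png',cv2.resize(p['pixels'][150:400,140:440],None,fx=2.6,fy=2.4,interpolation=cv2.INTER_CUBIC))
E
```

```text
[ 0.51090578 -0.02346511  0.05892079] 15.125 0.02516200987071283 [0.2  0.11 0.09]
```

View pics/w9c.png

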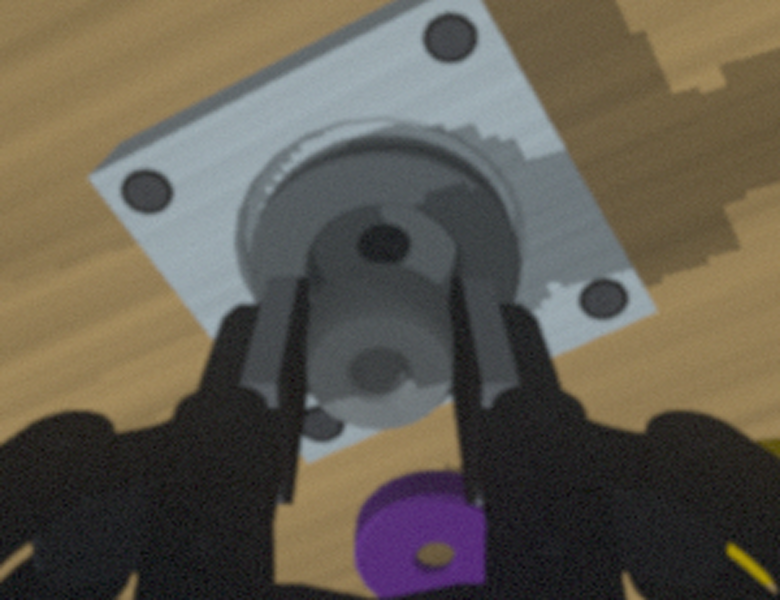

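The crop shows the bore floor hole at (383,243) and the held sleeve's top face around (380,367), over the seated roller.

```bash
python3 - <<'E'
from h import *
s=bot.observe();E=np.array(s['eef_rot']);p=shot('wrist')
print(s['ee_pos'])
for uv,z in [((287.3,251.3),.023),((286.2,303),s['ee_pos'][2]+.0118)]:
    X=at_z(p,uv,z);print(X,E.T@(X-s['ee_pos'])*1000)
# fit of sleeve top circle projected: predict bottom row for tool x offsets
th=np.linspace(0,6.28,200)
for x in [-4,-3,-2,-1,0]:
    c=s['ee_pos']+E@np.array([x/1000,.0012,-.0118])
    q=proj(p,c+.014*np.c_[np.cos(th),np.sin(th),0*th]); print(x,q.min(0),q.max(0))
for x in [-2,-1,0,1,2]:
    c=np.r_[(s['ee_pos']+E@np.array([x/1000,.0012,0]))[:2],.036]
    q=proj(p,c+.028*np.c_[np.cos(th),np.sin(th),0*th]); print('roller',x,q.min(0),q.max(0))
E
```

```text
[ 0.51150136 -0.02357215  0.05953733]
[ 0.51317937 -0.02205063  0.023     ] [-0.77276789  2.10219575 36.53889516]
[ 0.51468642 -0.02362698  0.07133733] [ -2.88200562   1.38849639 -11.79634397]
-4 [253.89074816 276.97340733] [317.64225459 331.79511946]
-3 [253.82596873 274.8897638 ] [317.71259963 329.94462054]
-2 [253.76091415 272.79700345] [317.78324354 328.08649369]
-1 [253.69558267 270.69506632] [317.85418824 326.22069164]
0 [253.62997251 268.58389191] [317.92543565 324.34716672]
roller -2 [233.19579081 214.27308249] [338.20972536 308.70258494]
roller -1 [233.10594434 212.41009993] [338.30396899 307.17084654]
roller 0 [233.01578239 210.54025581] [338.39854371 305.63399396]
roller 1 [232.9253033  208.66351214] [338.49345124 304.09200157]
roller 2 [232.83450539 206.77983068] [338.58869337 302.54484352]
```

arm_command([
  [0.15,0.06,0,0,-0.6],
  [0.15,0.06,0.6,0,-0.6],
  [0.15,0.06,1.2,0,-0.6],
  [0.15,0.06,1.7,0,-0.6],
  [0.15,0.06,2.1,0,-0.6],
  [0.15,0.06,2.1,0,-0.6],
  [0.15,0.06,2.1,0,-0.6],
])

```text
clock: 16.1
ee_pos: [0.5099, -0.0222, 0.0379]
eef_rot: [[-0.893, 0.45, 0.0], [0.45, 0.893, 0.0], [0.0, 0.0, -1.0]]
wrist_force: [0.2, 0.4, -1.1]
finger_gap: 0.0252
grasp_force: 59.1
```

arm_command([
  [0,0,0.15,0,-0.6],
  [0,0,0.3,0,-0.6],
  [0,0,0.3,0,-0.6],
])

```text
clock: 16.48
ee_pos: [0.51, -0.0222, 0.0361]
eef_rot: [[-0.893, 0.45, -0.0], [0.45, 0.893, 0.0], [0.0, -0.0, -1.0]]
wrist_force: [-2.4, 0.5, 7.1]
finger_gap: 0.0246
grasp_force: 63.3
```

arm_command([
  [0,0,0.15,0,-0.6],
  [0,0,0.15,0,-0.3],
  [0,0,0.15,0,0],
  [0,0,0.15,0,0],
  [0,0,-1,0,0],
  [0,0,-3,0,0.3],
  [-4,0,-8,0,1],
  [-8,0,-11.5,0,1],
  [-8,0,-11.5,0,1],
  [-8,0,-11.5,0,1],
])

```text
clock: 17.73
ee_pos: [0.5799, -0.0579, 0.149]
eef_rot: [[-0.893, 0.45, -0.003], [0.45, 0.893, 0.001], [0.003, -0.001, -1.0]]
wrist_force: [-1.2, -0.0, 0.0]
finger_gap: 0.0858
grasp_force: 0.0
```

```bash
python3 - <<'E'
from h import *
s=bot.observe();print(s['ee_pos'],s['clock'],s['joint_pos'])
p=shot('wrist');save(p,'w10.png')
for q,z in [('roller',.036),('sleeve',.044),('cap',.012)]: print(q,find(p,q,z))
c=p['pixels'];P=proj(p,[[.511,-.022,.03]])[0].astype(int);print(P)
a=c[max(0,P[1]-60):P[1]+60,P[0]-80:P[0]+80];cv2.imwrite('pics/w10c.png',cv2.resize(a,None,fx=4,fy=4,interpolation=cv2.INTER_CUBIC))
E
```

```text
[ 0.57989773 -0.05787565  0.1490007 ] 17.725 [-2.19936314e-01  2.13151488e-01  1.78104148e+00  1.19865213e-04
  1.15008488e+00 -1.32383493e+00]
roller [(0.95, [248, 62, 325, 147], [0.5127999782562256, -0.022199999541044235], [0.055399999022483826, 0.05530000105500221])]
sleeve [(0.61, [268, 88, 308, 129], [0.513700008392334, -0.022600000724196434], [0.0272000003606081, 0.02759999968111515])]
cap [(0.88, [164, 256, 213, 307], [0.6118000149726868, -0.16750000417232513], [0.0471000000834465, 0.042399998754262924]), (0.87, [277, 204, 330, 254], [0.6105999946594238, -0.05640000104904175], [0.04639999940991402, 0.04390000179409981]), (0.61, [380, 196, 436, 246], [0.640999972820282, 0.029899999499320984], [0.04699999839067459, 0.04470000043511391])]
[285 103]
```

View pics/w10c.png

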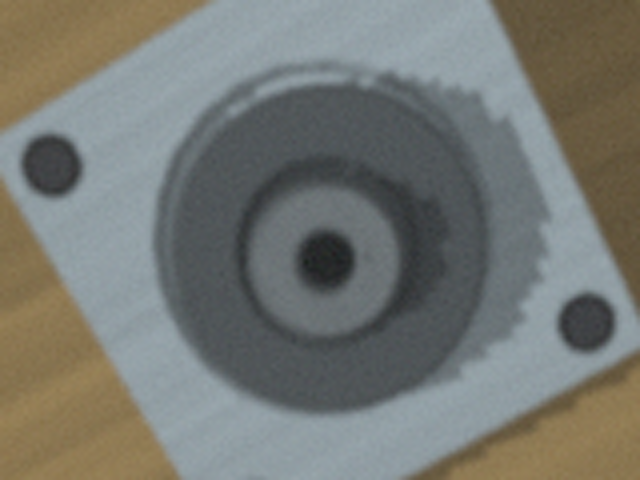

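The sleeve is in the bore: its top face at crop (325,257) is concentric with the roller at (327,245), and its outline measures 27.4 mm at z = 44 mm. Next, the aluminium cap.

```bash
python3 -c "
from h import *
print(rel([.611,-.170,.13]))"
```

```text
[-7.93 -8.62  1.75]
```

arm_command([
  [-4,-4.3,0,0,1],
  [-7.9,-8.6,1,0,1],
  [-7.9,-8.6,1.8,0,1],
  [-7.9,-8.6,1.8,0,1],
  [-7.9,-8.6,1.8,0,1],
])

```text
clock: 18.55
ee_pos: [0.6123, -0.1689, 0.1313]
eef_rot: [[-0.894, 0.449, -0.002], [0.449, 0.894, 0.001], [0.002, 0.0, -1.0]]
wrist_force: [-0.1, -0.2, 0.6]
finger_gap: 0.0859
grasp_force: 0.0
```

```bash
cat >> h.py <<'E'
def circ(p,q,z,r,h,near,ht=None):
    "fit a standing cylinder (radius r, z..z+h) outline to the mask nearest to `near`: centre xy"
    from scipy.optimize import minimize
    best=None
    for d in nets.outline_of(p,q):
        m=np.array(d['pixels'],bool);v,u=np.nonzero(m)
        X=at_z(p,(u.mean(),v.mean()),z+h)[:2];e=np.linalg.norm(X-near)
        if best is None or e<best[0]: best=(e,m,X,p['pixels'][m].mean(0),d['confidence'])
    _,m,X,col,cf=best
    th=np.linspace(0,2*np.pi,60)
    def cost(c):
        pts=np.vstack([proj(p,np.c_[c[0]+r*np.cos(th),c[1]+r*np.sin(th),0*th+zz]) for zz in (z,z+h)])
        hull=cv2.convexHull((pts*16).astype(np.int32))
        a=np.zeros(m.shape,np.uint8);cv2.fillPoly(a,[hull],255,lineType=cv2.LINE_AA,shift=4)
        return np.abs(a/255.-m).sum()/m.sum()
    o=minimize(cost,X,method='Nelder-Mead',options=dict(initial_simplex=X+np.array([[0,0],[.005,0],[0,.005]]),xatol=1e-4))
    return o.x,round(o.fun,3),np.round(col),cf
E
python3 - <<'E'
from h import *
s=bot.observe();print(s['ee_pos'],s['clock']);E=np.array(s['eef_rot'])
p=shot('wrist');save(p,'w11.png')
r=circ(p,'cap',0,.022,.012,[.611,-.17]);print(r,E.T@(np.r_[r[0],.0]-s['ee_pos'])*100)
E
```

```text
[ 0.61230227 -0.16889452  0.13133748] 18.55
(array([ 0.61390077, -0.17305617]), np.float64(0.089), array([154., 150., 141.]), 0.9) [-0.35308481 -0.30270795 13.13307931]
```

arm_command([
  [-0.35,-0.4,4,0,1],
  [-0.35,-0.4,8,0,1],
  [-0.35,-0.4,11,0,1],
  [-0.35,-0.4,12.4,0,1],
  [-0.35,-0.4,12.8,0,0.6],
  [-0.35,-0.4,12.8,0,0.45],
  [-0.35,-0.4,12.8,0,0.45],
])

```text
clock: 19.52
ee_pos: [0.6158, -0.1762, 0.0057]
eef_rot: [[-0.893, 0.45, 0.003], [0.45, 0.893, -0.001], [-0.003, 0.0, -1.0]]
wrist_force: [-0.3, -0.2, -0.5]
finger_gap: 0.0618
grasp_force: 0.0
```

```bash
python3 - <<'E'
from h import *
s=bot.observe();print(s['ee_pos'],s['clock']);E=np.array(s['eef_rot'])
p=shot('wrist');save(p,'w12.png')
r=circ(p,'cap',0,.022,.012,[.614,-.173]);print(r,E.T@(np.r_[r[0],.0]-s['ee_pos'])*100)
E
```

```text
[ 0.61579069 -0.17617652  0.00565253] 19.525
(array([ 0.61327143, -0.17282826]), np.float64(0.101), array([120., 117., 109.]), 0.79) [0.37736332 0.18552529 0.56414881]
```

arm_command([
  [0.2,0.1,0,0,0.45],
  [0.2,0.1,0,0,0.45],
])

```text
clock: 19.88
ee_pos: [0.613, -0.1738, 0.0041]
eef_rot: [[-0.893, 0.45, 0.0], [0.45, 0.893, 0.0], [0.0, 0.0, -1.0]]
wrist_force: [0.9, 0.2, -1.3]
finger_gap: 0.0619
grasp_force: 0.0
```

```bash
python3 - <<'E'
from h import *
s=bot.observe();print(s['ee_pos'],s['clock']);E=np.array(s['eef_rot'])
p=shot('wrist');save(p,'w13.png')
r=circ(p,'cap',0,.022,.012,[.614,-.173]);print(r,E.T@(np.r_[r[0],.0]-s['ee_pos'])*100)
E
```

```text
[ 0.61295666 -0.17377268  0.00407285] 19.875
(array([ 0.61398175, -0.17305904]), np.float64(0.115), array([123., 120., 111.]), 0.59) [-0.05943644  0.1098389   0.40729   ]
```

Centred. I'll close, lift and check.

arm_command([
  [0,0,0,0,0],
  [0,0,0,0,-0.3],
  [0,0,0,0,-0.3],
  [0,0,0,0,-0.3],
])

```text
clock: 20.48
ee_pos: [0.6136, -0.1741, 0.0045]
eef_rot: [[-0.893, 0.45, 0.001], [0.45, 0.893, -0.0], [-0.001, 0.0, -1.0]]
wrist_force: [-1.4, 0.1, 4.4]
finger_gap: 0.0405
grasp_force: 60.7
```

arm_command([
  [0,0,-1,0,-0.3],
  [0,0,-4,0,-0.3],
  [0,0,-8,0,-0.3],
  [0,0,-11,0,-0.3],
  [0,0,-11,0,-0.3],
  [0,0,-11,0,-0.3],
])

```text
clock: 21.22
ee_pos: [0.612, -0.1735, 0.1124]
eef_rot: [[-0.893, 0.45, -0.002], [0.45, 0.893, 0.001], [0.002, -0.0, -1.0]]
wrist_force: [-0.2, 0.1, -0.8]
finger_gap: 0.0408
grasp_force: 60.6
```

```bash
python3 - <<'E'
from h import *
s=bot.observe();print(s['ee_pos'],s['clock']);E=np.array(s['eef_rot'])
p=shot('wrist');save(p,'w14.png')
z=s['ee_pos'][2]-.005
r=circ(p,'cap',z,.022,.012,s['ee_pos'][:2]);print(r,E.T@(np.r_[r[0],z]-s['ee_pos'])*100)
# same method on the seated-roller picture is not possible (old shot); target from TCP of sleeve release
print(rel([.51,-.0222,.12]))
E
```

```text
[ 0.61196552 -0.17346592  0.11244532] 21.225
(array([ 0.61320233, -0.17295093]), np.float64(0.135), array([132., 128., 119.]), 0.73) [-0.08847776  0.10175422  0.49976673]
[15.85  8.93 -0.8 ]
```

```bash
python3 -c "
from h import *
print(rel([.512,-.023,.068]))"
```

```text
[15.61  8.95  4.4 ]
```

arm_command([
  [3,2,0,0,-0.3],
  [7,4,0,0,-0.3],
  [11,6.5,0,0,-0.3],
  [14.5,8.5,0,0,-0.3],
  [15.6,9,1,0,-0.3],
  [15.6,9,3,0,-0.3],
  [15.6,9,4.4,0,-0.3],
  [15.6,9,4.4,0,-0.3],
  [15.6,9,4.4,0,-0.3],
])

```text
clock: 22.45
ee_pos: [0.5148, -0.0238, 0.0699]
eef_rot: [[-0.893, 0.451, 0.0], [0.451, 0.893, -0.0], [-0.0, -0.0, -1.0]]
wrist_force: [0.2, 0.1, 0.3]
finger_gap: 0.0407
grasp_force: 60.6
```

```bash
python3 - <<'E'
from h import *
s=bot.observe();print(s['ee_pos'],s['clock']);E=np.array(s['eef_rot'])
p=shot('wrist');save(p,'w15.png')
z=s['ee_pos'][2]-.0045
r=circ(p,'cap',z,.022,.012,s['ee_pos'][:2]);print(r,E.T@(np.r_[r[0],z]-s['ee_pos'])*100)
# block holes (dark blobs) for block centre at z=.025
g=cv2.cvtColor(p['pixels'],cv2.COLOR_BGR2GRAY);
c=np.array([.5122,-.0235]);
for f in find(p,'roller',.036):print(f)
for f in find(p,'block',.025):print(f)
E
```

```text
[ 0.51475772 -0.02382949  0.06994109] 22.45
(array([ 0.51557761, -0.02280494]), np.float64(0.145), array([130., 125., 115.]), 0.74) [-0.02691302  0.12841147  0.45000622]
(0.66, [236, 197, 333, 294], [0.5072000026702881, -0.02160000056028366], [0.04969999939203262, 0.054999999701976776])
(0.81, [172, 127, 384, 328], [0.5085999965667725, -0.022600000724196434], [0.09399999678134918, 0.0940999984741211])
```

```bash
python3 - <<'E'
from h import *
s=bot.observe();E=np.array(s['eef_rot']);p=shot('wrist');print(s['ee_pos'])
th=np.linspace(0,6.28,200)
for x in [-6,-4,-3,-2,-1,0,1,2,3,4]:
    c=np.r_[(s['ee_pos']+E@np.array([x/1000,.0005,0]))[:2],.029]
    q=[proj(p,c+[0,0,d]+.028*np.c_[np.cos(th),np.sin(th),0*th]) for d in (0,.007)]; print(x,c[:2].round(4),q[0].min(0)[1],q[1].min(0)[1],q[1].min(0)[0],q[1].max(0)[0])
E
```

```text
[ 0.51500598 -0.02362469  0.07063684]
-6 [ 0.5206 -0.0259] 210.3664386090762 214.4876549108455 235.06786148024543 333.7862841757591
-4 [ 0.5188 -0.025 ] 206.97509239173613 210.99069363339282 234.90455864734454 333.94894575277925
-3 [ 0.5179 -0.0245] 205.2709166060548 209.23313513190215 234.82250194265805 334.03067982960073
-2 [ 0.517  -0.0241] 203.56103440754566 207.4694827550758 234.74017325466826 334.1126845457973
-1 [ 0.5161 -0.0236] 201.84541708635584 205.69970475449114 234.65757122886615 334.1949612478174
0 [ 0.5152 -0.0232] 200.12403573971693 203.92376916080028 234.57469450173284 334.2775112910556
1 [ 0.5143 -0.0227] 198.39686127032274 202.14164378180618 234.49154170066592 334.36033603992735
2 [ 0.5134 -0.0223] 196.66386438468936 200.35329620051698 234.40811144390275 334.4434368679443
3 [ 0.5126 -0.0218] 194.925015591498 198.55869377317924 234.3244023404443 334.52681515778966
4 [ 0.5117 -0.0214] 193.1802851999245 196.7578036272943 234.24041298997793 334.6104723013957
```

arm_command([
  [0.25,-0.05,0,0,-0.3],
  [0.25,-0.05,0.8,0,-0.3],
  [0.25,-0.05,1.5,0,-0.3],
  [0.25,-0.05,2.1,0,-0.3],
  [0.25,-0.05,2.5,0,-0.3],
  [0.25,-0.05,2.6,0,-0.3],
  [0.25,-0.05,2.6,0,-0.3],
])

```text
clock: 23.58
ee_pos: [0.5118, -0.0227, 0.0439]
eef_rot: [[-0.893, 0.45, -0.0], [0.45, 0.893, 0.0], [0.0, -0.0, -1.0]]
wrist_force: [0.5, 0.8, -0.1]
finger_gap: 0.041
grasp_force: 60.6
```

arm_command([
  [0,0,0.1,0,-0.3],
  [0,0,0.2,0,-0.3],
  [0,0,0.3,0,-0.3],
  [0,0,0.3,0,-0.3],
])

```text
clock: 24.08
ee_pos: [0.5119, -0.0227, 0.0409]
eef_rot: [[-0.893, 0.45, 0.0], [0.45, 0.893, -0.0], [-0.0, 0.0, -1.0]]
wrist_force: [-0.2, 0.3, -0.4]
finger_gap: 0.0407
grasp_force: 60.6
```

arm_command([
  [0,0,0,0,0],
  [0,0,0,0,0.5],
  [0,0,0,0,1],
  [0,0,-1.5,0,1],
  [0,0,-5,0,1],
  [-4,0,-9,0,1],
  [-7,0,-11,0,1],
  [-7,0,-11,0,1],
  [-7,0,-11,0,1],
  [-7,0,-11,0,1],
])

```text
clock: 25.32
ee_pos: [0.572, -0.0533, 0.1491]
eef_rot: [[-0.893, 0.45, -0.004], [0.45, 0.893, 0.001], [0.004, -0.001, -1.0]]
wrist_force: [-0.9, -0.3, -0.4]
finger_gap: 0.0853
grasp_force: 0.0
```

```bash
python3 - <<'E'
from h import *
s=bot.observe();print(s['ee_pos'],s['clock'])
p=shot('wrist');save(p,'w16.png')
for q,z in [('roller',.036),('cap',.048),('block',.025)]: print(q,find(p,q,z))
print(circ(p,'cap',.036,.022,.012,[.512,-.022]))
v=cams.get_image('top')
print('bracket/vise top',find(v,'bracket',.17)[:2])
d=nets.outline_of(v,'bracket')[0];m=np.array(d['pixels'],np.uint8);c=max(cv2.findContours(m,0,2)[0],key=cv2.contourArea)
rr=cv2.minAreaRect(c);print(rr,[at_z(v,u,.17).round(4).tolist() for u in cv2.boxPoints(rr)])
d=nets.outline_of(v,'vise')[0];m=np.array(d['pixels'],np.uint8);c=max(cv2.findContours(m,0,2)[0],key=cv2.contourArea)
X=np.array([at_z(v,u[0].astype(float),.05)[:2] for u in c]);print('vise pts',X.min(0),X.max(0))
E
```

```text
[ 0.57201952 -0.05331442  0.14910605] 25.325
roller [(0.72, [246, 78, 325, 160], [0.5126000046730042, -0.02199999988079071], [0.05480000004172325, 0.05530000105500221])]
cap [(0.98, [277, 214, 329, 264], [0.5963000059127808, -0.050999999046325684], [0.040699999779462814, 0.03869999945163727]), (0.77, [254, 84, 318, 153], [0.5127000212669373, -0.02199999988079071], [0.04320000112056732, 0.04399999976158142]), (0.6, [379, 204, 436, 252], [0.6227999925613403, 0.02410000003874302], [0.04129999876022339, 0.03889999911189079])]
block [(0.72, [201, 28, 364, 196], [0.5115000009536743, -0.022199999541044235], [0.09369999915361404, 0.093299999833107]), (0.25, [526, 0, 558, 26], [0.5266000032424927, 0.16580000519752502], [0.01590000092983246, 0.022600000724196434])]
(array([ 0.51255489, -0.02201988]), np.float64(0.083), array([152., 146., 134.]), 0.77)
bracket/vise top [(0.73, [99, 155, 128, 195], [0.618399977684021, 0.24240000545978546], [0.08259999752044678, 0.06440000236034393]), (0.64, [201, 129, 223, 158], [0.6894999742507935, 0.044599998742341995], [0.05979999899864197, 0.045099999755620956])]
((115.69291687011719, 173.19378662109375), (39.25160598754883, 24.27457618713379), 67.7509765625) [[0.6447, 0.2765, 0.17], [0.6653, 0.2329, 0.17], [0.5909, 0.1978, 0.17], [0.5708, 0.2412, 0.17]]
vise pts [0.49568514 0.15841032] [0.77414077 0.3382003 ]
```

The idler stack is complete: the cap measures about 44 mm across at z = 48 mm and lies within 1 mm of the roller's centre. I'll turn the tool to the vise heading (about 25°) over the idler.

arm_command([
  [0.5,0,0,10.6,1],
  [1,0,0,21.2,1],
  [1.7,0,0,31.8,1],
  [2.4,0,0,42.4,1],
  [3,0,0,53,1],
  [3.7,0,0,63.6,1],
  [4.4,0,0,74.2,1],
  [5,0,0,84.8,1],
  [5.6,0,0,95.4,1],
  [6.2,0,0,106,1],
  [6.65,0,0,116.6,1],
  [6.65,0,0,127,1],
])

```text
clock: 27.28
ee_pos: [0.5147, -0.0241, 0.1509]
eef_rot: [[0.899, 0.437, -0.0], [0.437, -0.899, 0.0], [-0.0, -0.0, -1.0]]
wrist_force: [0.3, -0.0, -0.2]
finger_gap: 0.0858
grasp_force: 0.0
```

arm_command([
  [0,0,1,0,1],
  [0,0,3,0,1],
  [0,0,3,0,1],
  [0,0,3,0,1],
])

```text
clock: 27.78
ee_pos: [0.515, -0.0243, 0.121]
eef_rot: [[0.896, 0.444, -0.0], [0.444, -0.896, 0.0], [-0.0, -0.0, -1.0]]
wrist_force: [-0.3, 0.4, 0.5]
finger_gap: 0.0854
grasp_force: 0.0
```

```bash
python3 - <<'E'
from h import *
s=bot.observe();print(s['ee_pos'],s['clock'],s['joint_pos'][5]);E=np.array(s['eef_rot']);print(np.degrees(np.arctan2(E[1,0],E[0,0])))
p=shot('wrist');save(p,'w17.png')
for q,z,r,h in [('roller',.029,.028,.007),('cap',.036,.022,.012)]:
    c=circ(p,q,z,r,h,[.512,-.022]);print(q,c[:2],E.T@(np.r_[c[0],.0257]-s['ee_pos'])*100)
E
```

```text
[ 0.51504969 -0.02427683  0.12095513] 27.775 0.9279985100707975
26.328263034049964
roller (array([ 0.51309213, -0.02178926]), np.float64(2.192)) [-0.06474545 -0.30944972  9.52552645]
cap (array([ 0.51207987, -0.02186674]), np.float64(0.085)) [-0.15890712 -0.3474011   9.52553147]
```

arm_command([
  [-0.15,-0.35,3,0,1],
  [-0.15,-0.35,6,0,1],
  [-0.15,-0.35,8,0,1],
  [-0.15,-0.35,9,0,1],
  [-0.15,-0.35,9,0,1],
  [-0.15,-0.35,9,0,1],
])

```text
clock: 28.68
ee_pos: [0.5131, -0.022, 0.032]
eef_rot: [[0.897, 0.442, 0.002], [0.442, -0.897, -0.0], [0.002, 0.001, -1.0]]
wrist_force: [-0.1, -0.5, -0.2]
finger_gap: 0.0851
grasp_force: 0.0
```

```bash
python3 - <<'E'
from h import *
s=bot.observe();print(s['ee_pos'],s['clock'],s['wrist_force']);E=np.array(s['eef_rot'])
p=shot('wrist');save(p,'w18.png')
for q,z,r,h in [('cap',.036,.022,.012)]:
    c=circ(p,q,z,r,h,[.512,-.022]);print(q,c[:2],E.T@(np.r_[c[0],.0257]-s['ee_pos'])*100)
E
```

```text
[ 0.51313233 -0.02196329  0.03200513] 28.675 [-0.05330646 -0.52841911 -0.18375407]
cap (array([ 0.5120231, -0.0218924]), np.float64(0.107)) [-0.09743218 -0.05623379  0.6302739 ]
```

arm_command([
  [-0.1,-0.12,0.4,0,1],
  [-0.1,-0.12,0.6,0,1],
  [-0.1,-0.12,0.6,0,0.5],
  [-0.1,-0.12,0.6,0,0.2],
  [-0.1,-0.12,0.6,0,-0.2],
  [-0.1,-0.12,0.6,0,-0.2],
  [-0.1,-0.12,0.6,0,-0.2],
])

```text
clock: 29.65
ee_pos: [0.511, -0.0214, 0.0257]
eef_rot: [[0.897, 0.443, 0.0], [0.443, -0.897, -0.0], [0.0, 0.001, -1.0]]
wrist_force: [-2.4, -0.9, 5.7]
finger_gap: 0.0525
grasp_force: 61.9
```

arm_command([
  [0,0,-0.3,0,-0.2],
  [0,0,-1,0,-0.2],
  [0,0,-2.5,0,-0.2],
  [0,0,-4.5,0,-0.2],
  [0,0,-7,0,-0.2],
  [0,0,-9.5,0,-0.2],
  [0,0,-11.5,0,-0.2],
  [0,0,-12.8,0,-0.2],
  [0,0,-13.5,0,-0.2],
  [0,0,-13.5,0,-0.2],
  [0,0,-13.5,0,-0.2],
])

```text
clock: 31.02
ee_pos: [0.5099, -0.021, 0.159]
eef_rot: [[0.897, 0.442, -0.002], [0.442, -0.897, 0.0], [-0.001, -0.001, -1.0]]
wrist_force: [-0.2, -0.8, -1.8]
finger_gap: 0.0526
grasp_force: 63.3
```

```bash
python3 - <<'E'
from h import *
s=bot.observe();print(s['ee_pos'],s['clock']);E=np.array(s['eef_rot'])
p=shot('wrist');save(p,'w19.png')
z=s['ee_pos'][2]-.0057
c=circ(p,'cap',z+.016,.022,.012,s['ee_pos'][:2]);print(c,E.T@(np.r_[c[0],z]-s['ee_pos'])*100)
f=find(p,'roller',z+.016);print(f)
print(rel([.542,.201,.16]))
E
```

```text
[ 0.50987033 -0.02099467  0.15897234] 31.025
(array([ 0.50990253, -0.01921889]), np.float64(0.096), array([136., 132., 121.]), 0.6) [ 0.08228951 -0.15720862  0.57005082]
[(0.91, [228, 221, 346, 319], [0.5156999826431274, -0.018699999898672104], [0.053300000727176666, 0.05649999901652336])]
[ 12.69 -18.5   -0.1 ]
```

```bash
python3 - <<'E'
from h import *
s=bot.observe();E=np.array(s['eef_rot']);p=shot('wrist');print(s['ee_pos'])
th=np.linspace(0,6.28,200)
for x in [-2,0,2,4,6]:
    c=s['ee_pos']+E@np.array([x/1000,.001,.0057])
    print(x,[np.round([q.min(0)[1],q.max(0)[1],q.min(0)[0],q.max(0)[0]],1).tolist() for q in [proj(p,c+[0,0,d]+.028*np.c_[np.cos(th),np.sin(th),0*th]) for d in (.0025,.009,.016)]])
g=cv2.cvtColor(p['pixels'],cv2.COLOR_BGR2GRAY);print('col 287 rows 200-270',g[200:270:2,287].tolist());print('rows 320-356',g[320:356,240].tolist())
d=nets.outline_of(p,'roller')[0];m=np.array(d['pixels']);
for u in (240,260,287,315,335): v=np.nonzero(m[:,u])[0];print(u,v.min(),v.max())
E
```

```text
[ 0.5099766  -0.02102395  0.15898315]
-2 [[228.3, 331.6, 231.5, 348.8], [233.8, 340.3, 229.4, 351.2], [240.2, 350.4, 226.9, 354.0]]
0 [[224.1, 328.3, 231.3, 349.0], [229.5, 336.9, 229.2, 351.5], [235.8, 346.9, 226.7, 354.3]]
2 [[220.0, 325.0, 231.1, 349.3], [225.2, 333.5, 228.9, 351.8], [231.3, 343.4, 226.4, 354.6]]
4 [[215.7, 321.6, 230.9, 349.6], [220.8, 330.0, 228.7, 352.0], [226.8, 339.8, 226.2, 354.9]]
6 [[211.5, 318.2, 230.7, 349.8], [216.4, 326.5, 228.5, 352.3], [222.2, 336.2, 225.9, 355.2]]
col 287 rows 200-270 [52, 47, 54, 116, 159, 158, 158, 161, 159, 159, 157, 138, 74, 67, 56, 52, 60, 62, 64, 64, 63, 58, 63, 69, 78, 84, 79, 82, 82, 100, 110, 110, 111, 109, 111]
rows 320-356 [152, 155, 156, 153, 150, 149, 138, 128, 125, 118, 122, 122, 122, 127, 132, 128, 136, 136, 140, 141, 134, 134, 130, 131, 133, 136, 131, 133, 131, 134, 130, 125, 125, 124, 123, 126]
240 242 270
260 228 253
287 223 247
315 230 256
335 247 322
```

arm_command([
  [0.4,-0.6,0,0,-0.2],
  [1.4,-2,0,0,-0.2],
  [2.9,-4.2,0,0,-0.2],
  [4.7,-6.8,0,0,-0.2],
  [6.5,-9.5,0,0,-0.2],
  [8.3,-12.1,0,0,-0.2],
  [10,-14.6,0,0,-0.2],
  [11.4,-16.6,0,0,-0.2],
  [12.4,-18,0,0,-0.2],
  [12.7,-18.5,0,0,-0.2],
  [12.7,-18.5,0,0,-0.2],
  [12.7,-18.5,0,0,-0.2],
])

```text
clock: 32.78
ee_pos: [0.5425, 0.2002, 0.1598]
eef_rot: [[0.897, 0.442, -0.0], [0.442, -0.897, -0.0], [-0.001, 0.0, -1.0]]
wrist_force: [0.1, -0.8, -2.7]
finger_gap: 0.0522
grasp_force: 63.2
```

```bash
python3 - <<'E'
from h import *
s=bot.observe();print(s['ee_pos'],s['clock'],s['wrist_force']);E=np.array(s['eef_rot']);print(np.degrees(np.arctan2(E[1,0],E[0,0])))
p=shot('wrist');save(p,'w20.png')
z=s['ee_pos'][2]-.0057
c=circ(p,'cap',z+.016,.022,.012,s['ee_pos'][:2]);print(c[:2],E.T@(np.r_[c[0],z]-s['ee_pos'])*100)
for d in nets.outline_of(p,'bracket')[:2]:
    m=np.array(d['pixels'],np.uint8);c=max(cv2.findContours(m,0,2)[0],key=cv2.contourArea)
    rr=cv2.minAreaRect(c);print(d['confidence'],d['box'],rr)
    print([at_z(p,u,.17).round(4).tolist() for u in cv2.boxPoints(rr)])
    a=cv2.approxPolyDP(c,3,True)[:,0];print([(u.tolist(),at_z(p,u.astype(float),.17).round(3).tolist()) for u in a])
    # dark hole in ear
    x,y,w,h=cv2.boundingRect(c);g=cv2.cvtColor(p['pixels'],cv2.COLOR_BGR2GRAY)
    cs=cv2.HoughCircles(cv2.medianBlur(g[y:y+h,x:x+w],3),cv2.HOUGH_GRADIENT,1,20,param1=80,param2=8,minRadius=6,maxRadius=18)
    if cs is not None:
        for k in cs[0][:5]: u=(k[0]+x,k[1]+y);print('hole',np.round(u,1),k[2],g[int(u[1]),int(u[0])],at_z(p,u,.17).round(4))
E
```

```text
[0.54253398 0.20024265 0.15975152] 32.775 [ 0.07619938 -0.80071275 -2.71242188]
26.208703264363166
(array([0.54288274, 0.20235313]), np.float64(0.095)) [ 0.12482707 -0.174089    0.5698852 ]
0.66 [221.0, 0.0, 332.1, 176.8] ((272.87835693359375, 85.32521057128906), (106.89604187011719, 178.13787841796875), 3.814074993133545)
[[0.5792, 0.2508, 0.17], [0.6365, 0.2702, 0.17], [0.6504, 0.2375, 0.17], [0.5951, 0.2124, 0.17]]
[([225, 0], [0.635, 0.27, 0.17]), ([221, 167], [0.582, 0.249, 0.17]), ([307, 175], [0.594, 0.218, 0.17]), ([324, 17], [0.645, 0.237, 0.17]), ([332, 0], [0.65, 0.237, 0.17])]
hole [274.5  97.5] 12.2 69 [0.614  0.2413 0.17  ]
hole [297.5 166.5] 13.0 93 [0.5951 0.2224 0.17  ]
hole [275.5 132.5] 6.9 88 [0.6029 0.2356 0.17  ]
hole [232.5 154.5] 12.7 92 [0.5882 0.2467 0.17  ]
```

```bash
python3 - <<'E'
from h import *
B=np.array([.6136,.2422]);v=np.array([np.cos(np.radians(21.2)),np.sin(np.radians(21.2))])
print(rel(np.r_[B-v*.08,.1417]))
E
```

```text
[ 0.25 -1.33  1.82]
```

arm_command([
  [0.05,-0.4,0.3,1.5,-0.2],
  [0.15,-0.9,0.8,3.2,-0.2],
  [0.25,-1.3,1.4,5,-0.2],
  [0.25,-1.3,1.8,5,-0.2],
  [0.25,-1.3,1.8,5,-0.2],
  [0.25,-1.3,1.8,5,-0.2],
  [0.25,-1.3,1.8,5,-0.2],
])

```text
clock: 33.8
ee_pos: [0.5394, 0.2137, 0.1423]
eef_rot: [[0.932, 0.362, 0.001], [0.362, -0.932, 0.0], [0.001, 0.0, -1.0]]
wrist_force: [-0.2, -0.4, -1.9]
finger_gap: 0.0526
grasp_force: 63.2
```

```bash
cat >> h.py <<'E'
def hole(p,B):
    g=cv2.cvtColor(p['pixels'],cv2.COLOR_BGR2GRAY);u=proj(p,np.r_[B,.17])[0].astype(int)
    x0,y0=max(u[0]-40,0),max(u[1]-40,0);c=g[y0:u[1]+40,x0:u[0]+40]
    cs=cv2.HoughCircles(cv2.medianBlur(c,3),cv2.HOUGH_GRADIENT,1,30,param1=80,param2=7,minRadius=9,maxRadius=17)
    r=[]
    if cs is not None:
        for k in cs[0][:3]: w=(k[0]+x0,k[1]+y0);r.append((np.round(w,1).tolist(),round(float(k[2]),1),int(g[int(w[1]),int(w[0])]),at_z(p,w,.17).round(4)[:2].tolist()))
    return r
E
python3 - <<'E'
from h import *
s=bot.observe();print(s['ee_pos'],s['clock'],s['wrist_force']);E=np.array(s['eef_rot']);print(np.degrees(np.arctan2(E[1,0],E[0,0])))
p=shot('wrist');save(p,'w21.png')
for r in hole(p,[.614,.241]): print(r,E.T@(np.r_[r[3],.17]-s['ee_pos'])*100)
d=nets.outline_of(p,'bracket')[0];m=np.array(d['pixels'])
print(d['box'])
for v in range(10,170,20):
    c=np.nonzero(m[v])[0]
    if len(c): print(v,c.min(),c.max(),(at_z(p,(c.min(),v),.17)[:2]).round(4),(at_z(p,(c.max(),v),.17)[:2]).round(4))
E
```

```text
[0.53944628 0.21368111 0.14225161] 33.8 [-0.21344412 -0.38598402 -1.93896885]
21.243974724613437
([288.5, 105.5], 13.0, 67, [0.6138, 0.2429]) [ 7.99057442 -0.02897868 -2.76980192]
[228.1, 0.0, 346.9, 193.2]
10 230 344 [0.6324 0.2687] [0.6446 0.2376]
30 231 344 [0.6276 0.2668] [0.6398 0.2354]
50 232 343 [0.6225 0.2648] [0.6347 0.2335]
70 234 343 [0.6174 0.2624] [0.6296 0.2311]
90 234 342 [0.6119 0.2605] [0.6242 0.229 ]
110 236 341 [0.6064 0.258 ] [0.6186 0.2268]
130 236 339 [0.6005 0.256 ] [0.6126 0.2249]
150 237 339 [0.5945 0.2537] [0.6067 0.2222]
```

arm_command([
  [0.3,-0.05,0.06,0,-0.2],
  [1,-0.13,0.06,0,-0.2],
  [1.8,-0.13,0.06,0,-0.2],
  [2.6,-0.13,0.06,0,-0.2],
  [3.2,-0.13,0.06,0,-0.2],
  [3.5,-0.13,0.06,0,-0.2],
  [3.5,-0.13,0.06,0,-0.2],
  [3.5,-0.13,0.06,0,-0.2],
])

```text
clock: 34.9
ee_pos: [0.571, 0.2276, 0.1412]
eef_rot: [[0.932, 0.363, -0.0], [0.363, -0.932, -0.0], [-0.0, -0.0, -1.0]]
wrist_force: [-1.0, -0.4, -2.5]
finger_gap: 0.0532
grasp_force: 63.2
```

```bash
python3 - <<'E'
from h import *
s=bot.observe();print(s['ee_pos'],s['clock'],s['wrist_force'],s['torque']);E=np.array(s['eef_rot'])
p=shot('wrist');save(p,'w22.png')
for r in hole(p,[.614,.2426]): print(r,E.T@(np.r_[r[3],.17]-s['ee_pos'])*100)
z=s['ee_pos'][2]-.0057
c=circ(p,'cap',z+.016,.022,.012,s['ee_pos'][:2]);print(c[:2],E.T@(np.r_[c[0],z]-s['ee_pos'])*100)
E
```

```text
[0.57103475 0.22756334 0.14115025] 34.9 [-0.97926754 -0.43118173 -2.51661062] [ 0.02181098 -0.01557446  0.05818633]
([295.5, 208.5], 9.6, 118, [0.6146, 0.2421]) [ 4.58572149  0.2245134  -2.88726358]
(array([0.56988955, 0.22893139]), np.float64(0.585)) [-0.05684898 -0.16899637  0.57003403]
```

arm_command([
  [0.2,0,-0.03,0,-0.2],
  [0.7,0,-0.03,0,-0.2],
  [1.4,0,-0.03,0,-0.2],
  [2.2,0,-0.03,0,-0.2],
  [3,0,-0.03,0,-0.2],
  [3.7,0,-0.03,0,-0.2],
  [4.2,0,-0.03,0,-0.2],
  [4.4,0,-0.03,0,-0.2],
  [4.4,0,-0.03,0,-0.2],
  [4.4,0,-0.03,0,-0.2],
])

```text
clock: 36.25
ee_pos: [0.6121, 0.2435, 0.1415]
eef_rot: [[0.932, 0.363, -0.0], [0.363, -0.932, -0.0], [-0.0, -0.0, -1.0]]
wrist_force: [0.8, -0.0, -2.0]
finger_gap: 0.0526
grasp_force: 63.2
```

```bash
python3 - <<'E'
from h import *
s=bot.observe();print(s['ee_pos'],s['clock'],s['wrist_force'],s['torque']);E=np.array(s['eef_rot'])
p=shot('wrist');save(p,'w23.png')
for r in hole(p,[.614,.2426]): print(r,E.T@(np.r_[r[3],.17]-s['ee_pos'])*100)
g=cv2.cvtColor(p['pixels'],cv2.COLOR_BGR2GRAY);u=proj(p,[[.6138,.2429,.17]])[0];print(u)
x,y=int(u[0]),int(u[1]);print(g[y-24:y+25:3,x-24:x+25:3])
for n in ['roller','cap']:
  for d in nets.outline_of(p,n)[:2]: print(n,d['confidence'],d['box'])
E
```

```text
[0.61206776 0.24351483 0.141549  ] 36.25 [ 0.75318954 -0.0474788  -1.98421936] [ 0.04179275 -0.03367814  0.01886862]
([292.5, 318.5], 13.0, 137, [0.6132, 0.2423]) [ 0.06049134  0.15416071 -2.84512712]
[291.7276397  316.83704102]
[[106 106 106 107 107 105 110 108 107 105 107 105 107 107 105 103 107]
 [104 104 106 104 104 105 109 110 106 105 103 104 103 106 104 102 105]
 [131 107 109 106 106 106 106 105 107 105 107 103 104 104 103 104 100]
 [149 143 129 111 104 105 106 109 104 103 104 105 107 107 103 105 107]
 [149 148 146 143 130 110 107 105 104 105 102 104 102 102 103 105 105]
 [146 145 148 143 146 131 124  94  90  88 101 102 101 102 104 105 111]
 [146 147 147 142 148 137  95  91  95 100 115 115 102 104 104 106 107]
 [146 147 147 144 145 108 103 103 100 113 131 140 112 103 105 106 105]
 [146 147 150 149 127 106 111 108 120 131 139 141  94  98 101 104 106]
 [149 146 149 145 125 106 135 138 136 141 140 109  80 107 127 110 110]
 [149 148 149 141 137  88  90 110 115 110  93  78  95 116 146 140 133]
 [149 146 144 146 144 119  85  79  85  79  84  88  99 138 145 145 146]
 [148 145 148 144 140 136 121 104  95  99 101 106 134 149 143 145 147]
 [150 148 151 143 145 143 139 128 118 116 125 139 142 146 141 141 146]
 [149 147 146 145 146 148 146 149 145 147 147 144 143 146 142 144 151]
 [147 143 146 142 145 146 146 148 145 144 144 145 147 145 145 147 144]
 [145 146 147 143 147 146 146 148 147 146 146 146 144 144 142 143 150]]
roller 0.57 [224.3, 243.9, 345.6, 319.1]
cap 0.98 [233.3, 265.1, 338.3, 337.6]
cap 0.78 [495.5, 230.6, 556.4, 276.9]
```

arm_command([
  [0,0.05,0,0,-0.2],
  [0,0.05,0,0,-0.2],
  [0,0.05,0,0,-0.2],
  [0,0.05,0,0,-0.2],
])

```text
clock: 36.9
ee_pos: [0.6125, 0.2431, 0.1416]
eef_rot: [[0.932, 0.362, -0.0], [0.362, -0.932, 0.0], [-0.0, -0.0, -1.0]]
wrist_force: [-0.8, -0.1, -1.5]
finger_gap: 0.0526
grasp_force: 63.2
```

```bash
python3 - <<'E'
from h import *
s=bot.observe();print(s['ee_pos'],s['clock'],s['wrist_force'],s['torque'],s['grasp_force'],np.abs(s['qd']).max())
for n in ['scene','top']:
    p=shot(n);c=np.r_[s['ee_pos'][:2],.136+.014]
    for d in nets.look_for(p,'cap')[:4]+nets.look_for(p,'roller')[:2]:print(n,d['confidence'],d['box'])
    print(proj(p,c))
s=bot.observe();print(s['wrist_force'])
E
```

```text
[0.61249882 0.24309143 0.14160478] 36.9 [-0.82020638 -0.14825566 -1.4854408 ] [0.03646062 0.0044549  0.01146734] 63.239359287545085 0.0014050186346164211
scene 0.77 [280.8, 257.0, 296.1, 276.6]
scene 0.68 [187.4, 168.3, 202.3, 183.0]
scene 0.45 [267.9, 226.7, 282.8, 244.7]
scene 0.43 [368.7, 301.9, 379.6, 311.9]
[[363.96309693 299.50248902]]
top 0.73 [251.1, 186.2, 270.9, 206.1]
top 0.71 [391.5, 168.5, 408.1, 187.9]
top 0.55 [215.9, 173.6, 235.7, 191.6]
top 0.54 [202.8, 131.0, 225.9, 155.7]
[[115.24316083 177.76663496]]
[-0.05801112 -0.45645002 -0.97179362]
```

```bash
python3 - <<'E'
from h import *
F=[]
for i in range(24):
    shot('top');s=bot.observe();F.append(np.r_[s['wrist_force'],s['torque']])
F=np.array(F);print(F.mean(0).round(3),F.std(0).round(3),s['ee_pos'],s['clock'])
E
```

```text
[ 0.02  -0.102 -2.338 -0.014  0.005 -0.013] [0.358 0.416 0.57  0.034 0.028 0.023] [0.61253176 0.24311464 0.14162392] 38.4
```

arm_command([
  [0,0,0.04,0,-0.2],
  [0,0,0.04,0,-0.2],
])

```text
clock: 38.65
ee_pos: [0.6125, 0.2431, 0.1412]
eef_rot: [[0.932, 0.363, -0.0], [0.363, -0.932, -0.0], [-0.0, 0.0, -1.0]]
wrist_force: [-0.4, 0.2, -1.8]
finger_gap: 0.0523
grasp_force: 63.2
```

```bash
python3 - <<'E'
from h import *
F=[]
for i in range(30):
    shot('top');s=bot.observe();F.append(np.r_[s['wrist_force'],s['torque']])
F=np.array(F);print(F.mean(0).round(3),F.std(0).round(3),s['ee_pos'],s['clock'])
E
```

```text
[-0.059  0.043 -2.319  0.008 -0.003 -0.004] [0.336 0.565 0.493 0.022 0.028 0.025] [0.61250316 0.24310286 0.14120256] 40.15
```

The mean force did not change after a 0.4 mm drop, so the idler touches neither ear. I'm handing it in.

```bash
python3 -c "
from h import *
print(job_done())"
```

```text
the job is handed in; nothing more can be done
None
```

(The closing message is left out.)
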